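Set up a fly-curing station: lamp on its dovetail, saddles on the bar, lamp on

TASK

Get the fly-curing station running: slide the lamp carriage onto the dovetail rail from its open end until it is fully home against the stop, with its clamp knob on the rail's +y (left) side, and then turn that knob clockwise until it is tight. Hang every drying saddle that is on the bench astride the bar between the posts, side by side and level. When all that is done, switch the lamp on by pressing the dome key gently just until it clicks, never bottoming it, and let go; leave the spool, the jar and the tin where they are.

Things in the scene. Friction and masses are not known exactly. Their poses are not given: they have to be found in the camera images.
- rail: fixed aluminium dovetail on a steel base plate (200 x 64 x 10 mm). Origin on the bench under its middle, x along it to the stop. Dovetail 44 mm wide on its flat top (38 mm above bench), 28 at its root (24 mm up), from x = -90 mm (open end; first 20 mm taper down to 33 wide, 34.5 high) to +90 mm, where a stop block 58 wide, 56 high stands
- rail_home (a point): where the carriage's origin is when it is home on the rail (55 mm along rail x from its middle, 21 mm above the bench); axes as the rail's
- rail_mouth (a point): tip of the open end of the rail, at its middle and at the height of the flat top (38 mm); axes as the rail's
- carriage: loose lamp carriage, aluminium, 0.4 kg, 70 (x) x 66 (y) mm, on two jaws. Origin under the middle of the jaws; x along its channel, its flared +x end goes onto the rail first. Channel ceiling 17 mm up rests on the rail's flat top; 1.5 mm play each side; jaws reach under the dovetail, so it goes on from the rail's end only. Top plate 17 to 29 mm up; a lug to +y has the knob
- lamp_head (a point): middle of the black lamp head, the part to grip, 72 mm above the carriage's origin: 56 mm long (x), 34 mm wide (y), 44 mm high, on a post over the carriage's middle
- clamp_knob (a joint): clamp knob of the carriage, rad: 0 loose, grows clockwise seen from above, ends at a firm stop at 3.4; count it tight from 3.15. It drives a brass gib against the rail (bites from about 2) and stays where it is left; takes 0.1 N m, a little more when the gib bites; a carriage not yet clamped may creep a few mm off the stop while it is turned
- knob_grip (a point): middle of the clamp knob's bar grip, on its upright axis, 62 mm to +y of the carriage's middle and 47 mm above the carriage's origin. The bar is 46 mm long (this point's x), 13 mm thick (this point's y) and 24 mm high (12 mm above and below); the point turns with the knob; at joint 0 its x is along the carriage's x
- bar: fixed drying bar: round steel bar, 12 mm diameter, along its own y, on two 16 mm posts 360 mm apart (y = -180 and +180 mm) with round feet of 66 mm diameter. Origin on the bench under the middle
- bar_mid (a point): middle of the bar on its centre line, 82 mm above the bench; y along the bar
- saddle1: white roof-shaped drying saddle (inverted V) standing on its feet, may be absent (None). Origin on the bench midway between the feet; ridge along y, 60 mm long; flanks of 4 mm sheet at 28 deg from upright, feet 29 mm either side in x; inner ridge 51 mm up. Grip fin on the ridge: 10 mm thick (x), 44 long (y), from 54 to 84 mm up. Hung, its origin lies 39 mm below the bar's centre line. 60 g
- saddle2: white roof-shaped drying saddle (inverted V) standing on its feet, may be absent (None). Origin on the bench midway between the feet; ridge along y, 60 mm long; flanks of 4 mm sheet at 28 deg from upright, feet 29 mm either side in x; inner ridge 51 mm up. Grip fin on the ridge: 10 mm thick (x), 44 long (y), from 54 to 84 mm up. Hung, its origin lies 39 mm below the bar's centre line. 60 g
- saddle3: white roof-shaped drying saddle (inverted V) standing on its feet, may be absent (None). Origin on the bench midway between the feet; ridge along y, 60 mm long; flanks of 4 mm sheet at 28 deg from upright, feet 29 mm either side in x; inner ridge 51 mm up. Grip fin on the ridge: 10 mm thick (x), 44 long (y), from 54 to 84 mm up. Hung, its origin lies 39 mm below the bar's centre line. 60 g
- saddle4: white roof-shaped drying saddle (inverted V) standing on its feet, may be absent (None). Origin on the bench midway between the feet; ridge along y, 60 mm long; flanks of 4 mm sheet at 28 deg from upright, feet 29 mm either side in x; inner ridge 51 mm up. Grip fin on the ridge: 10 mm thick (x), 44 long (y), from 54 to 84 mm up. Hung, its origin lies 39 mm below the bar's centre line. 60 g
- switch_box: fixed grey switch box of the lamp, 90 x 75 x 40 mm; origin under its middle
- key_top (a point): centre of the top face of the dome key (black rubber, 30 mm diameter) in the middle of the switch box's top, 52 mm above the bench when free; it is pressed straight down
- dome_key (a joint): travel of the dome key, m, 0 free, 0.008 bottomed out. The force starts at 3 N, rises to about 6 N at 2 mm, drops (the click) to 3.3 N at 5 mm, then rises again: 6 N at 7 mm, 8 N at 8 mm. It springs back when released
- spool: white thread spool, 40 mm diameter, 52 mm tall, upright beyond the work, to be left alone; origin under its middle
- varnish_jar: amber varnish jar, 48 mm diameter, 60 mm tall, to be left alone; origin under its middle
- hook_tin: shallow open steel tin, 110 x 75 x 25 mm, to be left alone; origin under its middle

How it is judged:
On the way, in this order (a step that is already met when the one before it is completed fails the run):
1. the carriage is fully home on the rail with its knob still loose (x of carriage in the frame of rail_home between -0.004 and 0.004 m and x of carriage in the frame of rail_home between -0.007 and 0.004 m and y of carriage in the frame of rail_home between -0.004 and 0.004 m and z of carriage in the frame of rail_home between -0.003 and 0.004 m and angle between the x axis of carriage and the x axis of rail, either way round below 0.07 rad and angle between carriage's own z axis and vertical below 0.07 rad and y of knob_grip in the frame of rail_home above 0.03 m and value of joint clamp_knob below 1 rad), for 0.2 s.
2. the clamp knob is tight with the carriage home, and every saddle hangs astride the bar, let go (x of carriage in the frame of rail_home between -0.007 and 0.004 m and y of carriage in the frame of rail_home between -0.004 and 0.004 m and z of carriage in the frame of rail_home between -0.003 and 0.004 m and angle between the x axis of carriage and the x axis of rail, either way round below 0.07 rad and angle between carriage's own z axis and vertical below 0.07 rad and y of knob_grip in the frame of rail_home above 0.03 m and value of joint clamp_knob above 3.1 rad and x of saddle1 in the frame of bar_mid between -0.016 and 0.016 m and y of saddle1 in the frame of bar_mid between -0.152 and 0.152 m and z of saddle1 in the frame of bar_mid between -0.048 and -0.03 m and angle between each of saddle1, saddle2, saddle3, saddle4's own z axis and vertical below 0.35 rad and angle between the y axis of each of saddle1, saddle2, saddle3, saddle4 and the y axis of bar, either way round below 0.35 rad and linear speed of each of saddle1, saddle2, saddle3, saddle4 below 0.03 m/s and contact force between each of saddle1, saddle2, saddle3, saddle4 and the fingers below 0.05 N and x of saddle2 in the frame of bar_mid between -0.016 and 0.016 m and y of saddle2 in the frame of bar_mid between -0.152 and 0.152 m and z of saddle2 in the frame of bar_mid between -0.048 and -0.03 m and x of saddle3 in the frame of bar_mid between -0.016 and 0.016 m and y of saddle3 in the frame of bar_mid between -0.152 and 0.152 m and z of saddle3 in the frame of bar_mid between -0.048 and -0.03 m and x of saddle4 in the frame of bar_mid between -0.016 and 0.016 m and y of saddle4 in the frame of bar_mid between -0.152 and 0.152 m and z of saddle4 in the frame of bar_mid between -0.048 and -0.03 m), for 0.2 s.
3. the dome key is pressed past its click (value of joint dome_key above 0.003 m and x of carriage in the frame of rail_home between -0.007 and 0.004 m and y of carriage in the frame of rail_home between -0.004 and 0.004 m and z of carriage in the frame of rail_home between -0.003 and 0.004 m and angle between the x axis of carriage and the x axis of rail, either way round below 0.07 rad and angle between carriage's own z axis and vertical below 0.07 rad and y of knob_grip in the frame of rail_home above 0.03 m and value of joint clamp_knob above 3.1 rad), for 0.02 s.
At the end, for the whole second after the job is handed in: carriage home: 7 mm along, 4 mm across, -3/+4 mm in height, 0.07 rad; knob on the rail's +y side and at 3.1 rad or more; each saddle astride the bar: within 16 mm sideways, 152 mm of its middle, origin 30 to 48 mm below it, tilt and skew under 0.35 rad, at rest; key out (under 1 mm) (all of step 2 and value of joint dome_key below 0.001 m and linear speed of carriage below 0.02 m/s); the robot touches nothing.
It fails at once if the dome key is pressed far beyond its click (over 7.2 mm) (value of joint dome_key above 0.0072 m).
It fails at once if the lamp carriage is tipped over (more than 0.6 rad) (angle between carriage's own z axis and vertical above 0.6 rad).
It fails at once if the spool is moved more than 30 mm or tipped (distance of spool from where it was at the start of the episode above 0.03 m or angle between spool's own z axis and vertical above 0.5 rad).
It fails at once if the jar is moved more than 30 mm or tipped (distance of varnish_jar from where it was at the start of the episode above 0.03 m or angle between varnish_jar's own z axis and vertical above 0.5 rad).
It fails at once if the tin is moved more than 30 mm or tipped (distance of hook_tin from where it was at the start of the episode above 0.03 m or angle between hook_tin's own z axis and vertical above 0.5 rad).
Of saddle1, saddle2, saddle3, saddle4 only 2 to 4 are there at a start; the rules pass over those that are not, and their reading is None.
At some moment in a run one of saddle1, saddle2, saddle3, saddle4 may be knocked a few centimetres aside while the robot is not near it.
It also fails if it takes over 210 s, if anything falls off the work surface, if the arm or the gripper's body presses on something with over 40 N, if the wrist force passes 120 N, or if a joint passes its speed limit or range.

ROBOT

A 6-joint arm with a two-finger parallel gripper is mounted at the origin on the work surface. World frame = base frame: x ahead of the robot, y to its left, z up, the work surface at z = 0. Lengths are in m, angles in rad, forces in N, time in s.
With the tool pointing down it reaches from about 0.35 to 0.775 m from the base axis. Payload 7.3 kg.
Tool frame: the origin (TCP) lies at the centre of the arm's flange, where the gripper is bolted on; the fingertips stand 178 mm ahead of it and the grasp point (between the pads) lies 159 mm ahead of it; z points along the fingers, y is the line along which they close (so a half turn about z gives the same grasp; the last joint's range is limited). The gripper opens to 92 mm and grips with 3 to 60 N. Pads are 19 mm wide; open, the fingers measure 130 mm over their backs; the gripper's body (75 mm by 190 mm) begins 47 mm behind the grasp point.
Start: joints at [0.973, 0.342, 1.524, -0, 1.275, -0.146], TCP at [0.229, 0.472, 0.405] pointing down, gripper open.
Joint ranges: [-2.53, 2.53], [-0.77, 2.02], [0.04, 2.7], [-1, 4.14], [0.28, 2.66], [-3.11, 3.11]. Speed limits (rad/s): [2.57, 2.57, 3.14, 3.14, 3.14, 3.14].

INTERFACE

Orientations are given as [roll, pitch, yaw] about the fixed x, y, z axes, in that order (R = Rz(yaw) Ry(pitch) Rx(roll)).
In Python, from cell import robot, eyes gives the robot as it stands (robot), with the cameras (eyes).
- The arm moves only by the shell command python3 drive.py [OPENING] [FORCE], which reads ROWS from standard input. ROWS is a JSON list of rows, 1 to 8 of them, each an object with the fields xyz (a list: dx, dy, dz in m), turn_vec (a list: a rotation vector rx, ry, rz in rad); a field left out counts as zero; each row shifts and turns the commanded pose from where the row before left it, along the tool's axes as they then stand; what a row does not reach is not made up. A row lasts 1/12 s, in which the tool goes at most 0.0417 m and 0.125 rad, less where a joint would pass 70% of its speed; a pose out of reach is approached as far as the arm can. OPENING is the finger opening in m, set as the command begins (- or left out keeps the last). The fingers move at their own pace and stop on an object; FORCE is the grip in N (left out, the last holds). Time passes only in rows, so rows that do not move let the fingers close. It prints the time, the measured TCP pose, the force, the opening and the grip force at its end. Input that does not fit is refused with a message, and nothing moves.
- robot.observe(): the state, without advancing time (a new reading comes with each control period).
- eyes.read_camera(name): name is "scene" or "top" or "wrist"; returns a dict with "image" (420x560x3 uint8, red, green, blue), "fx", "fy", "cx", "cy" (pixels), "pose" (4x4, takes a point from camera to world coordinates). Camera axes: x right, y down, z forward; pixel columns grow to the right and rows downward; lengths in m; the calibration is good to about 2 mm. A picture is of the moment at which its call begins. There is no depth.
- robot.hand_in(): hands the job in; it is judged then, once.
The state is a dict: "time": time; "qpos": joint angles; "qvel": joint speeds; "joint_efforts": joint torques, N m; "tool_pos": TCP position; "tool_rot": TCP orientation; "contact_force": force on the tool from outside, world axes, zero at the start; "torque": the same for the moment, N m; "opening": finger opening in m; "grip_force": force on a finger pad.
Only numpy, scipy, OpenCV 4.12 (cv2) and the standard library are available. Lean on these libraries where they do the work, as an engineer would, in place of code of your own. Each camera call takes 0.05 s, during which the arm holds its last target. There are 200 camera calls.

## Working session

There is one attempt and no reset: what is moved stays moved. The work goes in short steps, Python scripts to look and compute and a shell command to move; the robot and the scene stay as the last step left them, time stands still between calls to the robot, and variables do not carry over. Pictures are saved under pics/ and viewed, at most 14 in all, crops included, and the job is handed in when it is done.

```bash
ls; mkdir -p pics
cat > h.py <<'E'
from cell import robot, eyes
import numpy as np, cv2, pickle
def shot(n,f):
    c=eyes.read_camera(n); cv2.imwrite('pics/'+f+'.png',cv2.cvtColor(c['image'],cv2.COLOR_RGB2BGR))
    pickle.dump(c,open('pics/'+f+'.pkl','wb')); return c
def load(f): return pickle.load(open('pics/'+f+'.pkl','rb'))
def ray(c,u,v,z):
    P=np.array(c['pose']); d=P[:3,:3]@[(u-c['cx'])/c['fx'],(v-c['cy'])/c['fy'],1]; o=P[:3,3]
    return o+d*(z-o[2])/d[2]
def proj(c,p):
    P=np.array(c['pose']); q=P[:3,:3].T@(np.array(p)-P[:3,3]); return c['fx']*q[0]/q[2]+c['cx'],c['fy']*q[1]/q[2]+c['cy']
E
python3 - <<'E'
from h import *
for n in('top','scene'):
    c=shot(n,n+'0'); print(n,c['fx'],np.round(c['pose'],3).tolist())
    im=cv2.imread(f'pics/{n}0.png'); cv2.imwrite(f'pics/{n}0b.png',cv2.resize(im,(800,600),interpolation=cv2.INTER_CUBIC))
print(robot.observe())
E
```

```text
cell.py
drive.py
pics
top 513.6674179880873 [[0.006, -0.999, 0.05, 0.52], [-1.0, -0.007, -0.022, 0.066], [0.022, -0.05, -0.999, 1.254], [0.0, 0.0, 0.0, 1.0]]
scene 483.22028607140123 [[0.81, 0.477, -0.342, 1.004], [0.587, -0.644, 0.491, -0.496], [0.014, -0.598, -0.801, 1.008], [0.0, 0.0, 0.0, 1.0]]
{'time': 0.1, 'qpos': array([ 9.72967887e-01,  3.42651783e-01,  1.52489776e+00,  1.88211810e-05,
        1.27542205e+00, -1.46008947e-01]), 'qvel': array([ 0.00040756, -0.00178781, -0.00323378,  0.00063113, -0.00143054,
        0.00096548]), 'joint_efforts': array([ 1.40218217e-03, -4.32005024e+01, -2.44695890e+01,  7.19139981e-02,
        5.26250002e-02, -3.82908433e-05]), 'tool_pos': array([0.22913254, 0.47223026, 0.40412324]), 'tool_rot': array([-3.14023100e+00, -2.18429917e-04,  2.68976752e+00]), 'contact_force': array([-0.19259834, -0.61794414, -0.05023115]), 'torque': array([ 0.03792761, -0.0143773 , -0.02683961]), 'grip_force': 0.0, 'opening': 0.09214204554667618}
```

View pics/top0b.png

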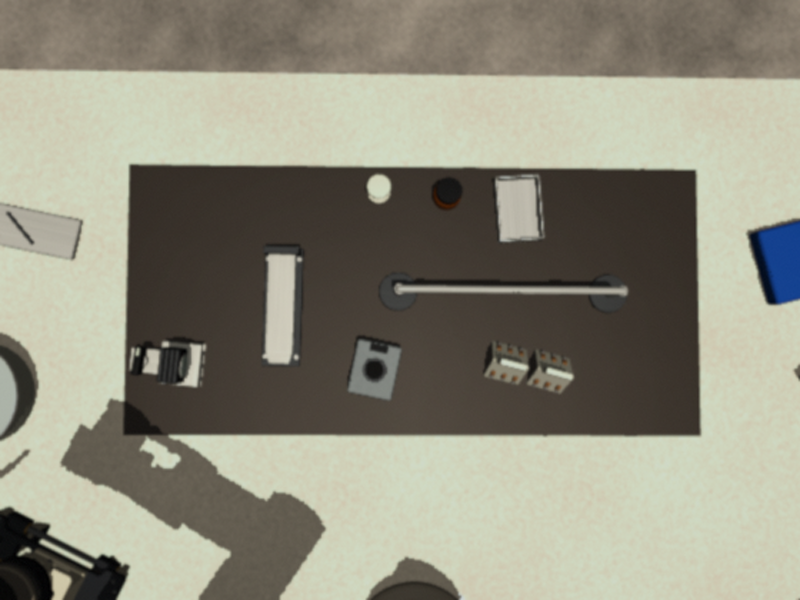

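View pics/scene0b.png

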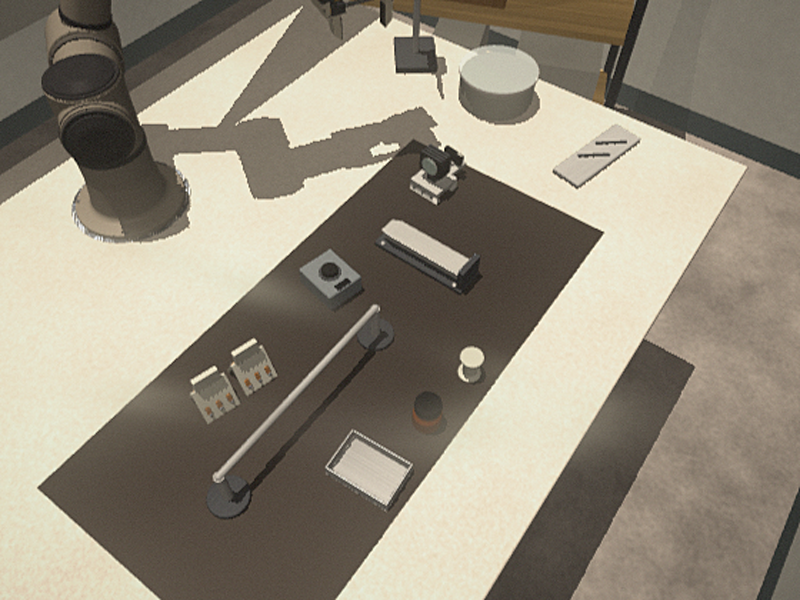

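Run:
```python
from h import *
im=cv2.imread('pics/top0.png')
def crop(x,y,w,h,k): return cv2.resize(im[y:y+h,x:x+w],None,fx=k,fy=k,interpolation=cv2.INTER_CUBIC)
a=crop(80,165,140,120,5.5) # carriage+rail
cv2.imwrite('pics/cA.png',a)
cv2.imwrite('pics/cB.png',crop(235,190,210,100,3.8))
```

```text
(no output)
```

View pics/cA.png

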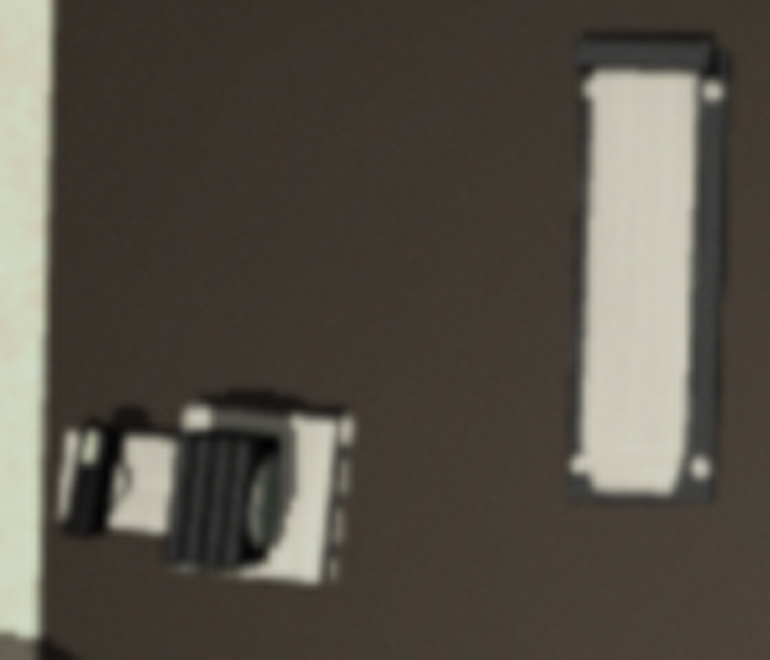

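View pics/cB.png

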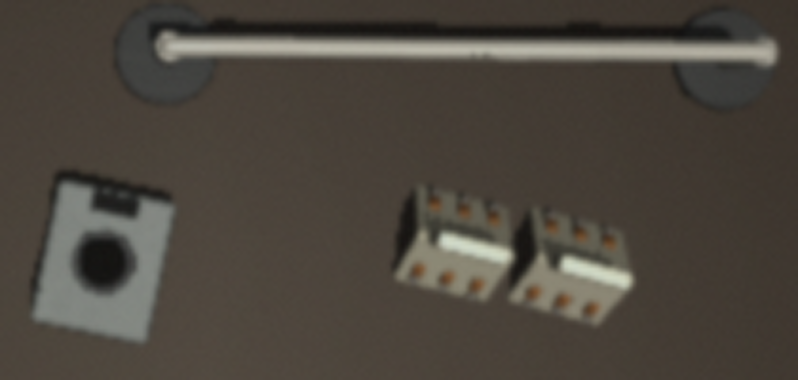

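```bash
python3 - <<'E'
from h import *
c=load('top0')
A=lambda u,v,z: ray(c,80+u/5.5,165+v/5.5,z)
B=lambda u,v,z: ray(c,235+u/3.8,190+v/3.8,z)
pr=lambda n,p: print(n,np.round(p,4))
pr('rail stop',A(644,71,.038));pr('rail 440',A(635,440,.038));pr('mouth',A(632,493,.0345))
pr('knobtop end',A(95,430,.059));pr('knobtop end2',A(88,533,.059))
pr('head fwd',A(228,432,.094));pr('head back',A(216,567,.094))
pr('plate',A(255,493,.029))
for n,p in dict(s1a=(440,238),s1b=(513,257),s2a=(562,260),s2b=(632,281)).items(): pr(n,B(*p,.084))
pr('barL',B(168,45,.085));pr('barR',B(768,52,.085));pr('key',B(104,263,.052))
# other check via footings
pr('footL',B(165,53,.004));pr('footR',B(724,59,.004))
P=np.array(eyes.read_camera('wrist')['pose']); o=robot.observe()
from scipy.spatial.transform import Rotation as R
T=np.eye(4);T[:3,:3]=R.from_euler('xyz',o['tool_rot']).as_matrix();T[:3,3]=o['tool_pos']
print(np.round(np.linalg.inv(T)@P,4).tolist(), np.round(T[:3,:3],3).tolist())
E
cat >> h.py <<'E'
from scipy.spatial.transform import Rotation as R
def go(x,y,z,yaw):
    o=robot.observe(); Rc=R.from_euler('xyz',o['tool_rot']); Rt=R.from_euler('xyz',[np.pi,0,yaw])
    print('t',round(o['time'],2),'rot',np.round((Rc.inv()*Rt).as_rotvec(),4),'then move',np.round(Rt.inv().apply(np.array([x,y,z])-o['tool_pos']),4))
E
python3 -c "
from h import *
go(.4686,.384,.40,3.06)"
```

```text
t 0.15 rot [-1.100e-03 -3.000e-04 -3.702e-01] then move [-0.2458 -0.0684  0.0042]
```

```bash
echo '[{"turn_vec": [0, 0, -0.123]}, {"turn_vec": [0, 0, -0.123]}, {"turn_vec": [0, 0, -0.123]}, {}, {"xyz": [-0.0205, -0.0057, 0]}, {"xyz": [-0.0205, -0.0057, 0]}, {"xyz": [-0.0205, -0.0057, 0]}, {"xyz": [-0.0205, -0.0057, 0]}]' | python3 drive.py
echo '[{"xyz": [-0.0205, -0.0057, 0]}, {"xyz": [-0.0205, -0.0057, 0]}, {"xyz": [-0.0205, -0.0057, 0]}, {"xyz": [-0.0205, -0.0057, 0]}, {"xyz": [-0.0205, -0.0057, 0]}, {"xyz": [-0.0205, -0.0057, 0]}, {"xyz": [-0.0205, -0.0057, 0]}, {"xyz": [-0.0205, -0.0057, 0]}]' | python3 drive.py
echo '[{}, {}, {}]' | python3 drive.py
python3 - <<'E'
from h import *
shot('wrist','w1'); im=cv2.imread('pics/w1.png'); cv2.imwrite('pics/w1b.png',cv2.resize(im,(800,600),interpolation=cv2.INTER_CUBIC))
go(.4686,.384,.40,3.06)
E
```

```text
time: 0.82
tool_pos: [0.3097, 0.4425, 0.4046]
tool_rot: [-3.141, -0.0, 3.055]
contact_force: [0.3, 0.4, 0.8]
opening: 0.0915
grip_force: 0.0
time: 1.48
tool_pos: [0.4696, 0.3833, 0.4045]
tool_rot: [-3.141, -0.0, 3.054]
contact_force: [-0.2, 0.7, 0.1]
opening: 0.092
grip_force: 0.0
time: 1.73
tool_pos: [0.4682, 0.384, 0.4044]
tool_rot: [-3.141, -0.001, 3.057]
contact_force: [0.3, 0.3, 0.1]
opening: 0.0918
grip_force: 0.0
t 1.78 rot [-0.0001 -0.0007 -0.0021] then move [-0.0007 -0.0001  0.0046]
```

View pics/w1b.png

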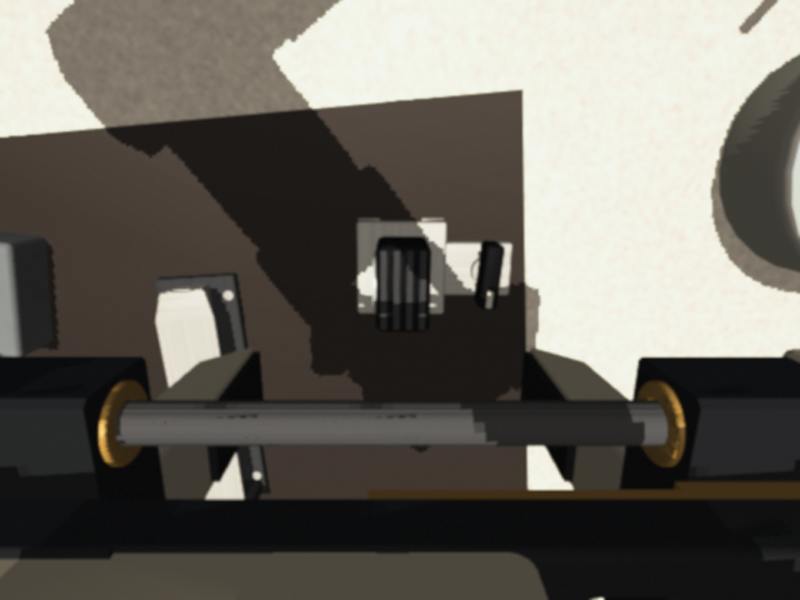

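Run:
```python
from h import *
c=load('w1'); W=lambda u,v,z: np.round(ray(c,u*.7,v*.7,z),4)
print('plate',W(357,219,.029),W(446,219,.029),W(444,312,.029),W(358,312,.029))
print('head',W(378,240,.094),W(429,240,.094),W(429,330,.094),W(378,330,.094))
print('knob',W(480,242,.059),W(502,242,.059),W(496,308,.059),W(478,306,.059))
print('mouth',W(158,292,.0345),W(207,289,.0345))
print('base',W(156,280,.010),W(236,274,.010), 'screws', W(228,295,.012),W(256,477,.012))
```

```text
plate [0.4306 0.3604 0.029 ] [0.4362 0.4248 0.029 ] [0.5064 0.4193 0.029 ] [0.5008 0.3538 0.029 ]
head [0.4379 0.3768 0.094 ] [0.4405 0.4073 0.094 ] [0.4974 0.4036 0.094 ] [0.4947 0.3716 0.094 ]
knob [0.4501 0.4437 0.059 ] [0.4514 0.4584 0.059 ] [0.4973 0.4531 0.059 ] [0.4948 0.4406 0.059 ]
mouth [0.4711 0.2075 0.0345] [0.4719 0.2443 0.0345]
base [0.4665 0.1953 0.01  ] [0.4671 0.2593 0.01  ] screws [0.483  0.2507 0.012 ] [0.6498 0.2465 0.012 ]
```

```bash
echo '[{"xyz": [0, 0.004, 0.02]}, {"xyz": [0, 0, 0.02]}, {"xyz": [0, 0, 0.02]}, {"xyz": [0, 0, 0.02]}, {"xyz": [0, 0, 0.02]}, {"xyz": [0, 0, 0.02]}, {}, {}]' | python3 drive.py 0.06 40 | grep -E "pos|force"
echo '[{"xyz": [0, 0, 0.02]}, {"xyz": [0, 0, 0.02]}, {"xyz": [0, 0, 0.008]}, {}, {}]' | python3 drive.py | grep -E "pos|force|opening"
echo '[{}, {}, {}, {}, {}, {}]' | python3 drive.py 0.02 40
```

```text
tool_pos: [0.4681, 0.3883, 0.2844]
contact_force: [0.2, 1.1, 0.7]
grip_force: 0.0
tool_pos: [0.4692, 0.3882, 0.2379]
contact_force: [0.1, 0.6, -0.2]
opening: 0.0598
grip_force: 0.0
time: 3.37
tool_pos: [0.4692, 0.3882, 0.2375]
tool_rot: [3.14, 0.001, 3.059]
contact_force: [-0.0, 2.0, 3.4]
opening: 0.0341
grip_force: 40.0
```

```bash
echo '[{"xyz": [0, 0, -0.01]}, {"xyz": [0, 0, -0.02]}, {"xyz": [0, 0, -0.02]}, {"xyz": [0, 0, -0.01]}, {}, {}]' | python3 drive.py | grep -E "pos|force|opening"
python3 -c "
from h import *
go(.4205,.226,.2975,3.126)"
```

```text
tool_pos: [0.4688, 0.3876, 0.2965]
contact_force: [0.1, 0.5, -5.9]
opening: 0.0337
grip_force: 40.0
t 3.87 rot [-0.0004 -0.0003 -0.0672] then move [ 0.0458 -0.1623 -0.001 ]
```

```bash
echo '[{"turn_vec": [0, 0, -0.067]}, {"xyz": [0.0065, -0.023, 0]}, {"xyz": [0.0065, -0.023, 0]}, {"xyz": [0.0065, -0.023, 0]}, {"xyz": [0.0065, -0.023, 0]}, {"xyz": [0.0065, -0.023, 0]}, {"xyz": [0.0065, -0.023, 0]}, {"xyz": [0.0065, -0.023, 0]}]' | python3 drive.py | grep -E "pos|force|opening"
echo '[{}, {}, {}]' | python3 drive.py | grep -E "pos|rot|force|opening"
python3 - <<'E'
from h import *
t=shot('top','t2'); w=shot('wrist','w2'); s=shot('scene','s2')
im=cv2.imread('pics/t2.png')[165:285,130:230]; im=cv2.resize(im,None,fx=5,fy=5,interpolation=cv2.INTER_CUBIC)
w=cv2.imread('pics/w2.png')[120:360,200:360]; w=cv2.resize(w,(400,600),interpolation=cv2.INTER_CUBIC)
print(im.shape)
k=np.zeros((600,400,3),np.uint8)
cv2.imwrite('pics/c2.png',np.hstack([w,im[:600,:400]]))
E
```

```text
tool_pos: [0.4199, 0.2263, 0.2953]
contact_force: [0.9, -0.1, -4.8]
opening: 0.0342
grip_force: 40.0
tool_pos: [0.4211, 0.2277, 0.2962]
tool_rot: [3.142, -0.001, 3.125]
contact_force: [0.0, 0.1, -4.9]
opening: 0.0335
grip_force: 40.0
(600, 500, 3)
```

View pics/c2.png

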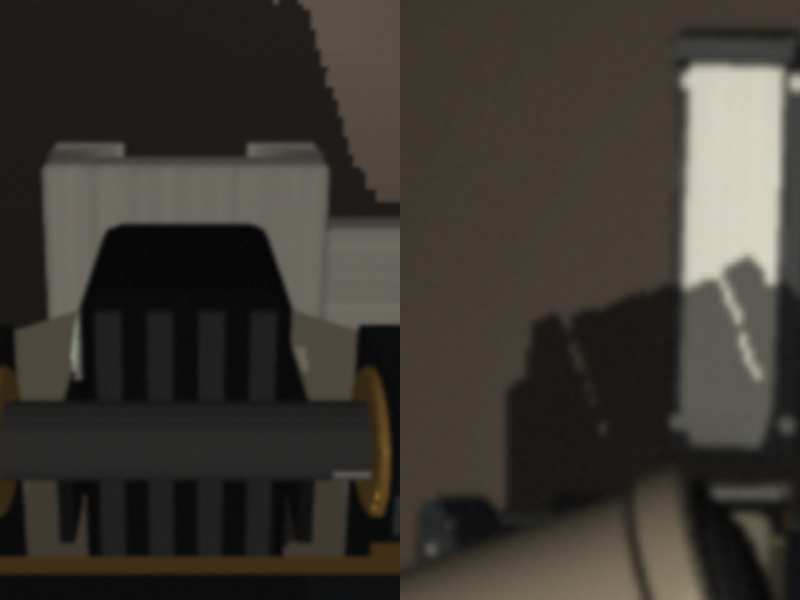

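Run:
```python
from h import *
c=load('t2');A=lambda u,v,z: np.round(ray(c,130+(u-400)/5,165+v/5,z),4)
print(A(687,80,.038),A(784,80,.038),A(680.5,390,.038),A(774,390,.038),'tip',A(687,446,.0345),A(762,446,.0345))
w=load('w2');B=lambda u,v,z: np.round(ray(w,200+u*.4,120+v*.4,z),4)
print('plate',B(43,165,.087),B(328,165,.087),'head',B(82,310,.152),B(292,310,.152))
g=cv2.imread('pics/t2.png',0)
for r in (180,190,200,210,220,230,240): print(r,g[r,183:212].tolist())
```

```text
[0.6435 0.2445 0.038 ] [0.6439 0.1987 0.038 ] [0.497  0.2455 0.038 ] [0.4972 0.2016 0.038 ] tip [0.4706 0.2426 0.0345] [0.4707 0.2073 0.0345]
plate [0.3867 0.195  0.087 ] [0.3877 0.2595 0.087 ] head [0.3969 0.211  0.152 ] [0.3974 0.2437 0.152 ]
180 [60, 61, 75, 129, 175, 197, 201, 202, 202, 204, 204, 205, 204, 204, 205, 204, 204, 205, 206, 206, 202, 200, 191, 146, 111, 138, 152, 132, 89]
190 [60, 59, 55, 71, 127, 182, 201, 204, 205, 206, 208, 209, 208, 208, 209, 207, 208, 209, 209, 209, 207, 205, 191, 130, 77, 65, 65, 62, 53]
200 [62, 63, 69, 94, 155, 192, 203, 206, 205, 207, 209, 208, 207, 208, 209, 207, 207, 210, 210, 208, 208, 208, 191, 122, 71, 64, 66, 61, 47]
210 [62, 58, 64, 107, 176, 200, 204, 205, 207, 208, 209, 207, 208, 210, 208, 210, 210, 210, 210, 210, 208, 201, 163, 98, 67, 66, 66, 60, 46]
220 [59, 56, 75, 130, 182, 198, 197, 183, 175, 175, 172, 153, 115, 92, 88, 89, 90, 89, 91, 122, 180, 187, 129, 73, 64, 67, 64, 55, 58]
230 [24, 26, 36, 63, 81, 88, 89, 87, 88, 88, 87, 89, 89, 94, 106, 104, 94, 89, 88, 89, 89, 81, 52, 32, 26, 26, 25, 29, 48]
240 [22, 26, 43, 74, 86, 90, 89, 89, 87, 88, 87, 89, 90, 88, 88, 88, 91, 115, 142, 118, 91, 72, 45, 30, 27, 27, 24, 21, 23]
```

Run:
```python
import cv2
im=cv2.imread('pics/s2.png')[70:220,200:360]; cv2.imwrite('pics/c3.png',cv2.resize(im,None,fx=4,fy=4,interpolation=cv2.INTER_CUBIC))
```

```text
(no output)
```

View pics/c3.png

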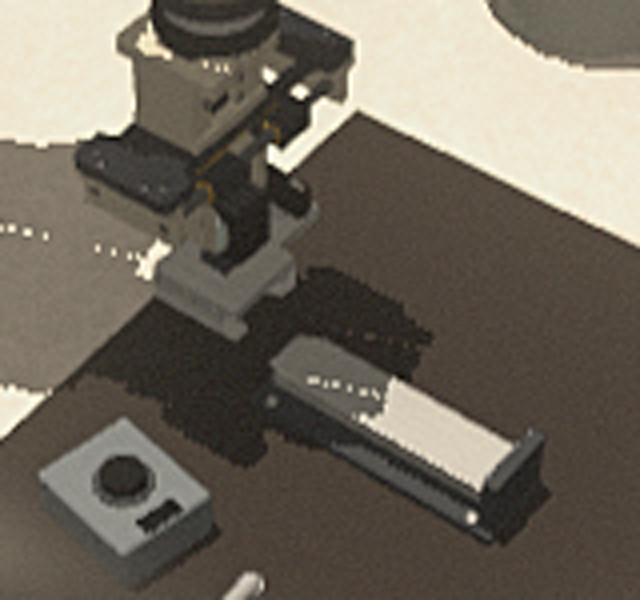

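```bash
echo '[{"xyz": [0, -0.002, 0.018]}, {"xyz": [0, 0, 0.018]}, {}, {}, {}]' | python3 drive.py | grep -E "pos|force"
echo '[{"xyz": [-0.008, 0, 0]}, {"xyz": [-0.008, 0, 0]}, {"xyz": [-0.008, 0, 0]}, {}]' | python3 drive.py | grep -E "pos|rot|contact"
echo '[{"xyz": [-0.006, 0, 0]}, {"xyz": [-0.006, 0, 0]}, {}]' | python3 drive.py | grep -E "pos|rot|contact"
python3 -c "
from h import *
print(robot.observe()['torque'])"
```

```text
tool_pos: [0.4213, 0.226, 0.2613]
contact_force: [0.0, 0.8, -4.1]
grip_force: 40.0
tool_pos: [0.4472, 0.2252, 0.2615]
tool_rot: [3.141, 0.004, 3.125]
contact_force: [-0.1, -1.2, -5.7]
tool_pos: [0.4582, 0.2249, 0.2609]
tool_rot: [3.141, 0.002, 3.125]
contact_force: [0.4, -0.1, -4.9]
[-0.00398096 -0.05868044  0.01540889]
```

```bash
echo '[{"xyz": [0, 0, 0.0015]}, {"xyz": [-0.006, 0, 0]}, {"xyz": [-0.006, 0, 0]}, {"xyz": [-0.006, 0, 0]}, {}]' | python3 drive.py | grep -E "pos|rot|contact"
echo '[{"xyz": [-0.006, 0, 0]}, {"xyz": [-0.006, 0, 0]}, {"xyz": [-0.006, 0, 0]}, {}]' | python3 drive.py | grep -E "pos|rot|contact"
python3 -c "
from h import *
print(robot.observe()['torque'])"
```

```text
tool_pos: [0.4762, 0.225, 0.2592]
tool_rot: [3.14, 0.002, 3.125]
contact_force: [1.7, 2.3, -6.4]
tool_pos: [0.4941, 0.2247, 0.2591]
tool_rot: [3.141, 0.001, 3.125]
contact_force: [1.4, 4.9, -9.1]
[ 1.01534582 -0.24313236 -0.03926648]
```

```bash
echo '[{"xyz": [0, 0.001, 0.001]}, {}, {}]' | python3 drive.py | grep -E "pos|rot|contact"
echo '[{"xyz": [-0.006, 0, 0]}, {"xyz": [-0.006, 0, 0]}, {"xyz": [-0.006, 0, 0]}, {}]' | python3 drive.py | grep -E "pos|rot|contact"
python3 -c "
from h import *
print(robot.observe()['torque'])"
```

```text
tool_pos: [0.4932, 0.2251, 0.2585]
tool_rot: [-3.141, 0.001, 3.126]
contact_force: [0.4, 0.8, -4.6]
tool_pos: [0.5125, 0.225, 0.2585]
tool_rot: [3.141, 0.003, 3.125]
contact_force: [1.3, -0.7, -4.3]
[-0.01903529 -0.21868988 -0.00361761]
```

```bash
echo '[{"xyz": [-0.01, 0, 0]}, {"xyz": [-0.01, 0, 0]}, {"xyz": [-0.01, 0, 0]}, {"xyz": [-0.01, 0, 0]}, {}]' | python3 drive.py | grep -E "pos|contact"
echo '[{"xyz": [-0.01, 0, 0]}, {"xyz": [-0.01, 0, 0]}, {"xyz": [-0.01, 0, 0]}, {"xyz": [-0.01, 0, 0]}, {}]' | python3 drive.py | grep -E "pos|contact"
python3 -c "
from h import *
print(robot.observe()['torque'])"
```

```text
tool_pos: [0.5527, 0.2243, 0.2586]
contact_force: [3.4, -0.1, -1.6]
tool_pos: [0.5921, 0.2237, 0.2586]
contact_force: [2.7, -0.8, -0.5]
[-0.07008037 -0.57493257 -0.00196989]
```

```bash
echo '[{"xyz": [-0.008, 0, 0]}, {"xyz": [-0.007, 0, 0]}, {}]' | python3 drive.py | grep -E "pos|contact"
echo '[{"xyz": [-0.004, 0, 0]}, {"xyz": [-0.004, 0, 0]}, {}]' | python3 drive.py | grep -E "pos|contact"
echo '[{"xyz": [-0.002, 0, 0]}, {"xyz": [-0.002, 0, 0]}, {}]' | python3 drive.py | grep -E "pos|contact"
```

```text
tool_pos: [0.6067, 0.2236, 0.2585]
contact_force: [1.6, 0.2, -0.4]
tool_pos: [0.6142, 0.2236, 0.2585]
contact_force: [-2.8, 0.1, 5.1]
tool_pos: [0.6173, 0.2237, 0.2586]
contact_force: [-7.7, -0.1, 6.0]
```

```bash
echo '[{"xyz": [-0.003, 0, 0]}, {}, {}]' | python3 drive.py | grep -E "pos|contact"
echo '[{"xyz": [-0.003, 0, 0]}, {}, {}]' | python3 drive.py | grep -E "pos|contact"
```

```text
tool_pos: [0.6186, 0.2238, 0.2588]
contact_force: [-15.0, 0.1, 14.2]
tool_pos: [0.6204, 0.2239, 0.2591]
contact_force: [-23.9, -0.2, 20.2]
```

```bash
echo '[{"xyz": [0.004, 0, 0]}, {}]' | python3 drive.py | grep -E "pos|contact"
echo '[{}, {}, {}, {}]' | python3 drive.py 0.058 | grep -E "pos|contact|opening"
echo '[{"xyz": [0, 0, -0.02]}, {"xyz": [0, 0, -0.03]}, {"xyz": [0, 0, -0.03]}, {"xyz": [0, 0, -0.03]}, {"xyz": [0.02, 0, -0.03]}, {"xyz": [0.02, 0, 0]}, {}, {}]' | python3 drive.py | grep -E "pos|contact"
python3 - <<'E'
from h import *
shot('wrist','w4'); shot('top','t4')
im=cv2.imread('pics/w4.png')[100:280,200:430]; cv2.imwrite('pics/w4b.png',cv2.resize(im,None,fx=3.3,fy=3.3,interpolation=cv2.INTER_CUBIC))
print(robot.observe()['qpos'],robot.observe()['tool_rot'])
E
```

```text
tool_pos: [0.6183, 0.2238, 0.2588]
contact_force: [-10.4, 0.4, 9.4]
tool_pos: [0.6202, 0.2233, 0.258]
contact_force: [-1.0, -0.2, -1.0]
opening: 0.0552
tool_pos: [0.5797, 0.2241, 0.3986]
contact_force: [0.4, 0.3, -1.0]
[ 2.45054790e-01  5.28718804e-01  1.24646807e+00 -1.21673928e-04
  1.36721812e+00 -1.30975773e+00] [-3.14126790e+00 -7.54075141e-04  3.12563337e+00]
```

View pics/w4b.png

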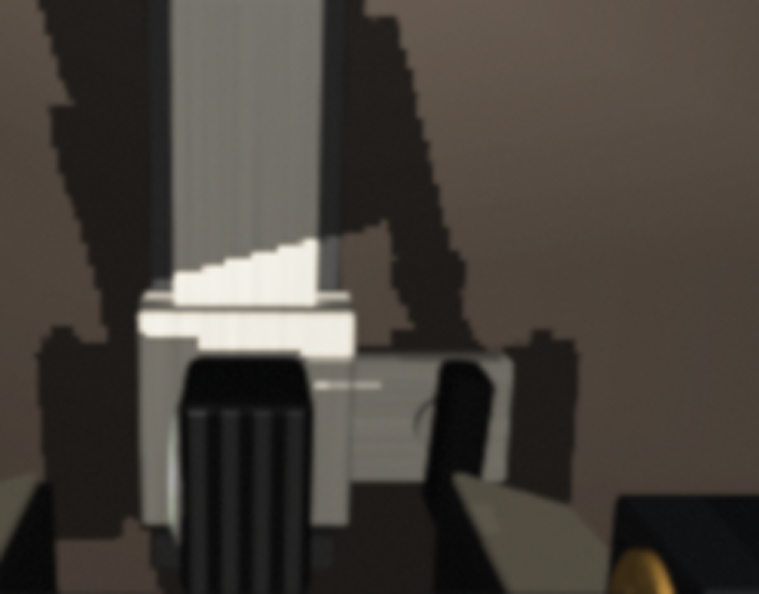

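Run:
```python
from h import *
w=load('w4');B=lambda u,v,z: np.round(ray(w,200+u/3.3,100+v/3.3,z),4)
print('plate',B(138,313,.050),B(354,313,.050),B(348,526,.05),B(139,526,.05))
print('knob',B(440,395,.08),B(491,395,.08),'lug',B(512,355,.05),B(507,482,.05),'head',B(182,405,.115),B(310,405,.115))
print('rail',B(172,20,.038),B(322,20,.038),B(172,250,.038),B(318,250,.038))
im=cv2.imread('pics/t4.png')[150:270,150:230]; 
im=cv2.resize(im,None,fx=5,fy=5,interpolation=cv2.INTER_CUBIC); cv2.imwrite('pics/c4.png',im)
```

```text
plate [0.5823 0.1906 0.05  ] [0.5834 0.2555 0.05  ] [0.6525 0.2543 0.05  ] [0.6514 0.1881 0.05  ]
knob [0.6002 0.2768 0.08  ] [0.6005 0.2909 0.08  ] lug [0.5972 0.3035 0.05  ] [0.6384 0.3039 0.05  ] head [0.591  0.2071 0.115 ] [0.5915 0.2386 0.115 ]
rail [0.498  0.2029 0.038 ] [0.4987 0.2464 0.038 ] [0.5654 0.2006 0.038 ] [0.5662 0.2454 0.038 ]
```

```bash
python3 -c "
from h import *
go(.618,.284,.236,3.125)"
echo '[{"xyz": [-0.0195, 0.03, 0]}, {"xyz": [-0.0195, 0.03, 0]}, {"xyz": [0, 0, 0.03]}, {"xyz": [0, 0, 0.03]}, {"xyz": [0, 0, 0.02]}, {}, {}]' | python3 drive.py 0.04 20 | grep -E "pos|contact|opening"
python3 -c "
from h import *
go(.618,.284,.236,3.125)"
```

```text
t 10.62 rot [-0.0003 -0.0008  0.0006] then move [-0.0365  0.0607  0.1613]
tool_pos: [0.6204, 0.2832, 0.3161]
contact_force: [0.8, 0.4, 0.9]
opening: 0.0403
t 11.2 rot [-0.0013 -0.0036  0.0004] then move [0.0024 0.0007 0.0801]
```

```bash
echo '[{"xyz": [0.0015, 0.001, 0.02]}, {"xyz": [0, 0, 0.02]}, {"xyz": [0, 0, 0.02]}, {"xyz": [0, 0, 0.02]}, {}, {}]' | python3 drive.py | grep -E "pos|contact"
echo '[{}, {}, {}, {}, {}]' | python3 drive.py 0.0 20 | grep -E "pos|contact|opening|grip"
```

```text
tool_pos: [0.619, 0.2844, 0.2391]
contact_force: [-0.1, 0.8, 1.1]
tool_pos: [0.6185, 0.2847, 0.2393]
contact_force: [-0.8, 1.0, 3.0]
opening: 0.0134
grip_force: 19.4
```

```bash
for i in 1 2; do echo '[{"turn_vec": [0, 0, 0.12]}, {"turn_vec": [0, 0, 0.12]}, {"turn_vec": [0, 0, 0.12]}, {"turn_vec": [0, 0, 0.12]}, {"turn_vec": [0, 0, 0.12]}, {"turn_vec": [0, 0, 0.12]}, {"turn_vec": [0, 0, 0.12]}, {"turn_vec": [0, 0, 0.12]}]' | python3 drive.py | grep -E "pos|rot|contact|opening"; done
python3 -c "
from h import *
print(robot.observe()['torque'])"
```

```text
tool_pos: [0.619, 0.2846, 0.2394]
tool_rot: [3.138, 0.001, 2.16]
contact_force: [1.5, 0.7, 2.1]
opening: 0.0131
tool_pos: [0.619, 0.2847, 0.2394]
tool_rot: [3.139, -0.002, 1.2]
contact_force: [1.6, 0.2, 2.4]
opening: 0.0127
[ 0.08460619 -0.24709311  0.10499567]
```

```bash
echo '[{"turn_vec": [0, 0, 0.12]}, {"turn_vec": [0, 0, 0.12]}, {"turn_vec": [0, 0, 0.12]}, {"turn_vec": [0, 0, 0.12]}, {"turn_vec": [0, 0, 0.12]}, {"turn_vec": [0, 0, 0.12]}, {"turn_vec": [0, 0, 0.12]}, {"turn_vec": [0, 0, 0.12]}]' | python3 drive.py | grep -E "pos|rot|contact|opening"
echo '[{"turn_vec": [0, 0, 0.1]}, {"turn_vec": [0, 0, 0.1]}, {"turn_vec": [0, 0, 0.1]}, {"turn_vec": [0, 0, 0.1]}, {"turn_vec": [0, 0, 0.04]}, {}, {}]' | python3 drive.py | grep -E "pos|rot|contact|opening"
python3 -c "
from h import *
print(robot.observe()['torque'])"
```

```text
tool_pos: [0.6188, 0.2854, 0.2394]
tool_rot: [-3.14, -0.004, 0.24]
contact_force: [1.6, 4.8, 2.0]
opening: 0.0125
tool_pos: [0.6185, 0.2857, 0.2394]
tool_rot: [-3.138, -0.002, -0.194]
contact_force: [-0.1, 6.0, 1.8]
opening: 0.0129
[ 0.77884496  0.21794375 -0.01074613]
```

```bash
echo '[{"turn_vec": [0, 0, 0.05]}, {"turn_vec": [0, 0, 0.05]}, {}]' | python3 drive.py | grep -E "pos|rot|contact|opening"
python3 -c "
from h import *
print(robot.observe()['torque'])"
echo '[{}, {}, {}, {}]' | python3 drive.py 0.036 | grep opening
echo '[{"xyz": [0, 0, -0.02]}, {"xyz": [0, 0, -0.03]}, {"xyz": [0, 0, -0.03]}, {"xyz": [0, 0, -0.03]}, {"xyz": [0, 0, -0.03]}, {"xyz": [0, 0, -0.02]}, {}, {}]' | python3 drive.py | grep -E "pos|contact"
python3 - <<'E'
from h import *
shot('wrist','w5'); shot('top','t5')
a=cv2.imread('pics/t5.png'); a=cv2.resize(a,(400,300))
b=cv2.resize(cv2.imread('pics/w5.png'),(800,600),interpolation=cv2.INTER_CUBIC)
cv2.imwrite('pics/w5b.png',b)
E
```

```text
tool_pos: [0.6185, 0.2857, 0.2394]
tool_rot: [-3.138, -0.002, -0.296]
contact_force: [0.3, 5.1, 2.1]
opening: 0.0128
[0.84647559 0.20629391 0.18558257]
opening: 0.0337
tool_pos: [0.6184, 0.2842, 0.3995]
contact_force: [0.6, -0.1, -1.0]
```

View pics/w5b.png

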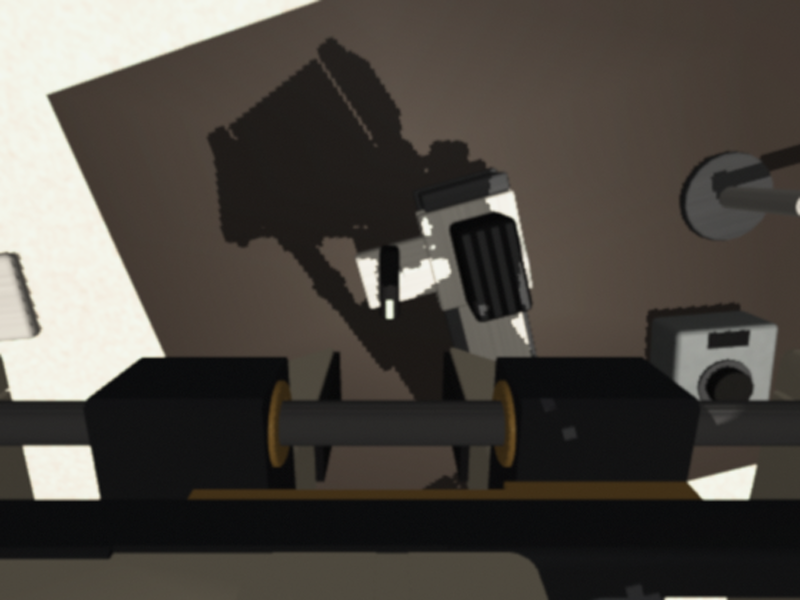

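```bash
for i in 1 2; do echo '[{"turn_vec": [0, 0, -0.12]}, {"turn_vec": [0, 0, -0.12]}, {"turn_vec": [0, 0, -0.12]}, {"turn_vec": [0, 0, -0.12]}, {"turn_vec": [0, 0, -0.12]}, {"turn_vec": [0, 0, -0.12]}, {"turn_vec": [0, 0, -0.08]}]' | python3 drive.py 0.04 15 | grep -E "rot|limit"; done
python3 -c "
from h import *
go(.466,-.19,.40,1.31)"
```

```text
tool_rot: [-3.141, 0.004, 0.512]
tool_rot: [-3.138, 0.002, 1.312]
t 17.22 rot [-0.0032  0.0021  0.0018] then move [-0.4976 -0.0249 -0.004 ]
```

```bash
for i in 1 2; do echo '[{"xyz": [-0.031, -0.0015, 0]}, {"xyz": [-0.031, -0.0015, 0]}, {"xyz": [-0.031, -0.0015, 0]}, {"xyz": [-0.031, -0.0015, 0]}, {"xyz": [-0.031, -0.0015, 0]}, {"xyz": [-0.031, -0.0015, 0]}, {"xyz": [-0.031, -0.0015, 0]}, {"xyz": [-0.031, -0.0015, 0]}]' | python3 drive.py | grep -E "pos|rot"; done
echo '[{}, {}, {}]' | python3 drive.py | grep -E "pos|rot"
python3 - <<'E'
from h import *
shot('wrist','w6')
b=cv2.resize(cv2.imread('pics/w6.png')[:280],(800,400),interpolation=cv2.INTER_CUBIC)
cv2.imwrite('pics/w6b.png',b)
E
```

```text
tool_pos: [0.5409, 0.0469, 0.3965]
tool_rot: [-3.138, 0.001, 1.306]
tool_pos: [0.4644, -0.1892, 0.3966]
tool_rot: [-3.139, -0.001, 1.306]
tool_pos: [0.4652, -0.1877, 0.3971]
tool_rot: [-3.139, -0.001, 1.305]
```

View pics/w6b.png

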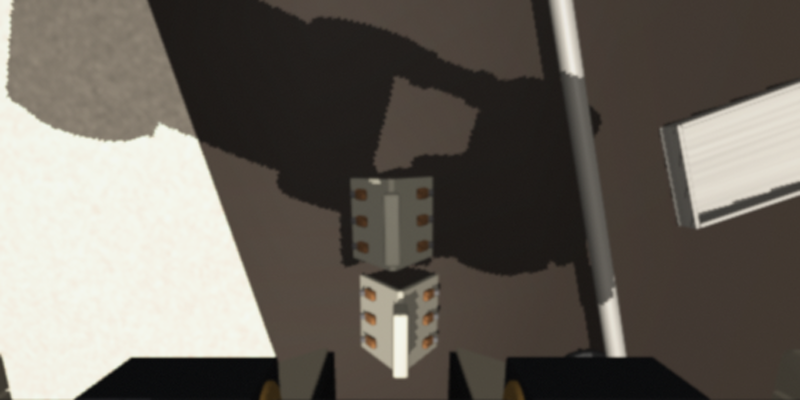

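Run:
```python
from h import *
w=load('w6');B=lambda u,v,z: np.round(ray(w,u*.7,v*.7,z),4)
print('A',B(391.5,195,.084),B(391.5,268,.084)); print('B',B(400,315,.084),B(400.5,378,.084))
print('bar',B(563,10,.083),B(614.5,350,.083))
t=load('t5')
for p in [(.4779,-.1356,.084),(.4667,-.1795,.084),(.4651,-.2091,.084),(.4527,-.2512,.084)]: print(np.round(np.array(proj(t,p))))
go(.4723,-.157,.235,1.32)
```

```text
A [ 0.4789 -0.1355  0.084 ] [ 0.4673 -0.1779  0.084 ]
B [ 0.4645 -0.2085  0.084 ] [ 0.4537 -0.2503  0.084 ]
bar [ 0.5938 -0.0656  0.083 ] [ 0.5921 -0.268   0.083 ]
[351. 253.]
[370. 258.]
[383. 258.]
[401. 264.]
t 18.85 rot [-0.0018 -0.001  -0.0137] then move [ 0.031  -0.0008  0.1624]
```

```bash
echo '[{"xyz": [0.016, 0, 0.02]}, {"xyz": [0.016, 0, 0.02]}, {"xyz": [0, 0, 0.02]}, {"xyz": [0, 0, 0.02]}, {"xyz": [0, 0, 0.02]}, {}, {}]' | python3 drive.py 0.04 15 | grep -E "pos|rot|opening"
python3 -c "
from h import *
go(.4731,-.1567,.235,1.304)"
```

```text
tool_pos: [0.4739, -0.156, 0.2976]
tool_rot: [-3.139, -0.001, 1.308]
opening: 0.0399
t 19.43 rot [-0.0024 -0.0007  0.0036] then move [-0.0009 -0.0005  0.0626]
```

```bash
echo '[{"xyz": [0, 0, 0.02]}, {"xyz": [0, 0, 0.02]}, {"xyz": [0, 0, 0.02]}, {"xyz": [0, 0, 0.002]}, {}, {}]' | python3 drive.py | grep -E "pos|contact"
echo '[{}, {}, {}, {}, {}]' | python3 drive.py 0.0 15 | grep -E "pos|contact|opening|grip"
echo '[{"xyz": [0, 0, -0.01]}, {"xyz": [0, 0, -0.02]}, {"xyz": [0, 0, -0.03]}, {"xyz": [0, 0, -0.03]}, {"xyz": [0, 0, -0.02]}, {}]' | python3 drive.py | grep -E "pos|contact|opening|grip"
python3 -c "
from h import *
go(.5925,-.11,.345,1.565)"
```

```text
tool_pos: [0.4744, -0.1571, 0.2377]
contact_force: [0.2, -0.8, 0.6]
tool_pos: [0.4738, -0.1571, 0.2366]
contact_force: [-0.6, 0.6, 0.6]
opening: 0.0113
grip_force: 0.2
tool_pos: [0.4745, -0.1574, 0.3512]
contact_force: [1.2, 0.3, -0.3]
opening: 0.0097
grip_force: 15.0
t 20.85 rot [ 0.0083  0.0028 -0.2592] then move [0.0481 0.1177 0.0062]
```

```bash
echo '[{"turn_vec": [0, 0, -0.087]}, {"turn_vec": [0, 0, -0.087]}, {"turn_vec": [0, 0, -0.086]}, {"xyz": [0.012, 0.0295, 0]}, {"xyz": [0.012, 0.0295, 0]}, {"xyz": [0.012, 0.0295, 0]}, {"xyz": [0.012, 0.0295, 0]}, {}]' | python3 drive.py | grep -E "pos|rot|contact"
echo '[{}, {}, {}]' | python3 drive.py | grep -E "pos|rot|opening"
python3 - <<'E'
from h import *
shot('wrist','w7');shot('scene','s7')
a=cv2.resize(cv2.imread('pics/w7.png')[:,100:460],(400,467),interpolation=cv2.INTER_CUBIC)
b=cv2.resize(cv2.imread('pics/s7.png')[150:383,120:320],(400,467),interpolation=cv2.INTER_CUBIC)
cv2.imwrite('pics/w7b.png',np.hstack([a,b]))
go(.5925,-.11,.278,1.565)
E
```

```text
tool_pos: [0.5953, -0.1076, 0.345]
tool_rot: [3.14, -0.001, 1.568]
contact_force: [-1.6, 1.1, -0.6]
tool_pos: [0.5911, -0.11, 0.3458]
tool_rot: [-3.14, -0.0, 1.565]
opening: 0.01
t 21.87 rot [-0.0004 -0.0001 -0.0002] then move [0.0002 0.0013 0.0684]
```

View pics/w7b.png

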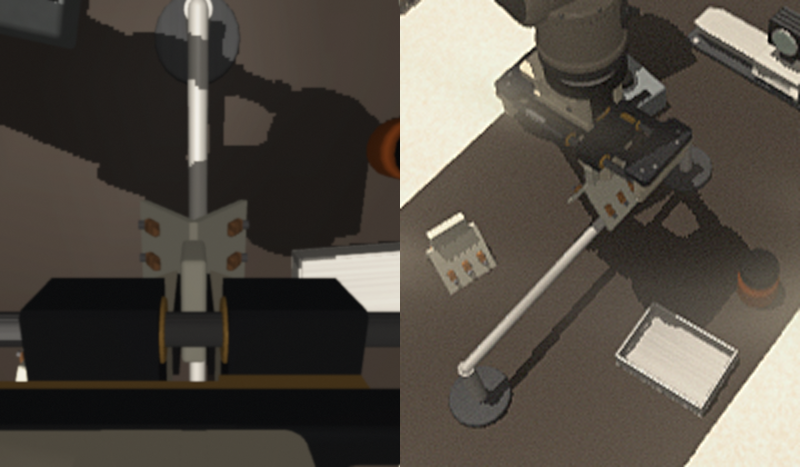

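```bash
echo '[{"xyz": [0, 0.0015, 0.015]}, {"xyz": [0, 0, 0.02]}, {"xyz": [0, 0, 0.015]}, {"xyz": [0, 0, 0.008]}, {}, {}]' | python3 drive.py | grep -E "pos|contact"
for i in 1 2; do echo '[{"xyz": [0, 0, 0.004]}, {}, {}]' | python3 drive.py | grep -E "pos|contact"; done
```

```text
tool_pos: [0.5933, -0.11, 0.2886]
contact_force: [0.2, -0.4, -1.0]
tool_pos: [0.5935, -0.1097, 0.2848]
contact_force: [-0.4, 0.0, -0.7]
tool_pos: [0.5935, -0.1097, 0.2802]
contact_force: [0.1, -0.5, -0.8]
```

```bash
for i in 1 2 3; do echo '[{"xyz": [0, 0, 0.0015]}, {}, {}]' | python3 drive.py | grep -E "pos|contact"; done
```

```text
tool_pos: [0.5935, -0.1096, 0.2797]
contact_force: [-1.1, 0.5, 4.8]
tool_pos: [0.5934, -0.1096, 0.2795]
contact_force: [-4.5, 0.3, 13.3]
tool_pos: [0.5934, -0.1097, 0.2785]
contact_force: [-6.1, 0.6, 17.5]
```

```bash
echo '[{"xyz": [0, -0.001, -0.004]}, {}, {}]' | python3 drive.py | grep -E "pos|contact"
echo '[{}, {}, {}, {}]' | python3 drive.py 0.04 | grep -E "opening"
echo '[{"xyz": [0, 0, -0.01]}, {"xyz": [0, 0, -0.03]}, {"xyz": [0, 0, -0.03]}, {"xyz": [0, 0, -0.03]}, {"xyz": [0, 0, -0.02]}, {}]' | python3 drive.py | grep -E "pos|contact"
python3 - <<'E'
from h import *
shot('scene','s8');shot('top','t8')
a=cv2.resize(cv2.imread('pics/t8.png')[180:280,225:445],(770,350),interpolation=cv2.INTER_CUBIC)
b=cv2.resize(cv2.imread('pics/s8.png')[190:310,120:340],None,fx=3.5,fy=2,interpolation=cv2.INTER_CUBIC)
cv2.imwrite('pics/w8b.png',np.vstack([a,b]))
go(.4591,-.2294,.30,1.318)
E
```

```text
tool_pos: [0.5926, -0.1097, 0.2799]
contact_force: [2.1, -0.9, 0.2]
opening: 0.032
tool_pos: [0.5929, -0.1097, 0.4058]
contact_force: [-0.6, -0.0, -0.6]
t 24.8 rot [0.0021 0.0003 0.2478] then move [-0.1493 -0.099   0.1009]
```

View pics/w8b.png

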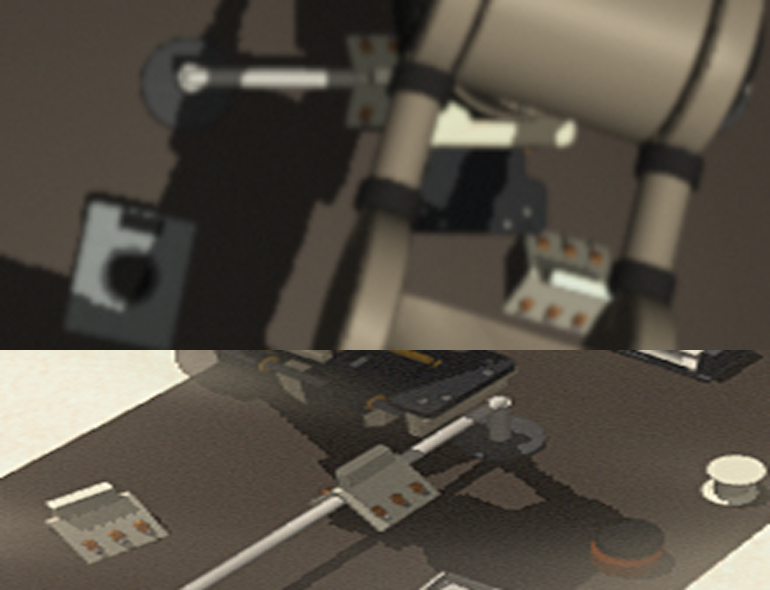

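```bash
echo '[{"turn_vec": [0, 0, 0.124]}, {"turn_vec": [0, 0, 0.124]}, {"xyz": [-0.03, -0.02, 0]}, {"xyz": [-0.03, -0.02, 0]}, {"xyz": [-0.03, -0.02, 0]}, {"xyz": [-0.03, -0.02, 0]}, {"xyz": [-0.03, -0.02, 0]}, {"xyz": [0, 0, 0.02]}]' | python3 drive.py 0.04 | grep -E "pos"
echo '[{"xyz": [0, 0, 0.03]}, {"xyz": [0, 0, 0.03]}, {}, {}, {}]' | python3 drive.py | grep -E "pos|opening"
python3 - <<'E'
from h import *
shot('wrist','w9');w=cv2.imread('pics/w9.png');cv2.imwrite('pics/w9b.png',w)
go(.4591,-.2294,.235,1.318)
E
```

```text
tool_pos: [0.455, -0.2333, 0.3814]
tool_pos: [0.4585, -0.23, 0.3205]
opening: 0.0398
t 25.93 rot [0.0019 0.0006 0.0002] then move [0.0007 0.0003 0.086 ]
```

View pics/w9b.png

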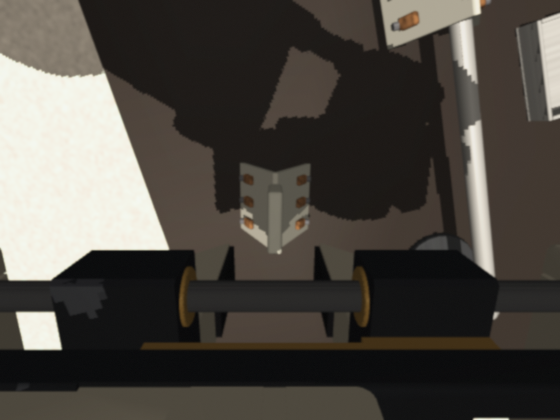

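```bash
python3 -c "
from h import *
w=load('w9');print(ray(w,275,187,.084),ray(w,275,251,.084))"
echo '[{"xyz": [0, 0, 0.02]}, {"xyz": [0, 0, 0.02]}, {"xyz": [0, 0, 0.02]}, {"xyz": [0, 0, 0.02]}, {"xyz": [0, 0, 0.005]}, {}, {}]' | python3 drive.py | grep -E "pos|contact"
echo '[{}, {}, {}, {}, {}, {}, {}]' | python3 drive.py 0.0 15 | grep -E "pos|contact|opening|grip"
echo '[{"xyz": [0, 0, -0.01]}, {"xyz": [0, 0, -0.02]}, {"xyz": [0, 0, -0.03]}, {"xyz": [0, 0, -0.03]}, {"xyz": [0, 0, -0.02]}, {}]' | python3 drive.py | grep -E "pos|contact|opening|grip"
python3 -c "
from h import *
go(.592,-.21,.345,1.565)"
```

```text
[ 0.46568915 -0.20513175  0.084     ] [ 0.45455765 -0.24827942  0.084     ]
tool_pos: [0.4587, -0.2301, 0.236]
contact_force: [-0.1, 0.4, 0.5]
tool_pos: [0.4582, -0.2299, 0.2349]
contact_force: [0.4, 0.1, 1.6]
opening: 0.0097
grip_force: 15.0
tool_pos: [0.4588, -0.2303, 0.3497]
contact_force: [-0.4, -1.0, -1.0]
opening: 0.0099
grip_force: 15.0
t 27.6 rot [ 0.0077  0.0039 -0.2471] then move [0.0211 0.1331 0.0047]
```

```bash
echo '[{"turn_vec": [0, 0, -0.083]}, {"turn_vec": [0, 0, -0.082]}, {"turn_vec": [0, 0, -0.082]}, {"xyz": [0.005, 0.033, 0]}, {"xyz": [0.005, 0.033, 0]}, {"xyz": [0.005, 0.033, 0]}, {"xyz": [0.005, 0.033, 0]}, {}]' | python3 drive.py | grep -E "pos|rot|contact"
echo '[{}, {}, {}]' | python3 drive.py | grep -E "pos|rot|opening"
python3 -c "
from h import *
go(.592,-.21,.282,1.565)"
```

```text
tool_pos: [0.5941, -0.2093, 0.3433]
tool_rot: [3.14, -0.001, 1.567]
contact_force: [-1.6, 0.4, -0.5]
tool_pos: [0.5894, -0.2108, 0.3445]
tool_rot: [-3.14, -0.001, 1.564]
opening: 0.0103
t 28.52 rot [-0.0013 -0.0005 -0.0007] then move [0.0008 0.0026 0.0625]
```

```bash
echo '[{"xyz": [0, 0.002, 0.015]}, {"xyz": [0, 0, 0.02]}, {"xyz": [0, 0, 0.015]}, {"xyz": [0, 0, 0.01]}, {}, {}]' | python3 drive.py | grep -E "pos|contact"
for i in 1 2 3 4; do echo '[{"xyz": [0, 0, 0.002]}, {}, {}]' | python3 drive.py | grep -E "pos|contact"; done
```

```text
tool_pos: [0.5918, -0.211, 0.2851]
contact_force: [-0.2, 0.1, -0.7]
tool_pos: [0.5922, -0.2107, 0.2834]
contact_force: [0.1, 0.2, -0.6]
tool_pos: [0.5922, -0.2106, 0.2807]
contact_force: [0.3, -0.3, -0.6]
tool_pos: [0.5925, -0.2107, 0.2789]
contact_force: [1.7, -0.8, -0.7]
tool_pos: [0.5926, -0.2107, 0.2781]
contact_force: [0.4, 0.7, 7.1]
```

Seated. Release, retreat and look.

```bash
echo '[{"xyz": [0, 0, -0.001]}, {}]' | python3 drive.py | grep -E "pos|contact"
echo '[{}, {}, {}, {}, {}]' | python3 drive.py 0.04 | grep -E "opening"
echo '[{"xyz": [0, 0, -0.01]}, {"xyz": [0, 0, -0.03]}, {"xyz": [0, 0, -0.03]}, {"xyz": [0, 0, -0.03]}, {"xyz": [0, 0, -0.02]}, {}]' | python3 drive.py | grep -E "pos|contact"
python3 -c "
from h import *
go(.4604,.0657,.30,1.565)"
```

```text
tool_pos: [0.5926, -0.2107, 0.2783]
contact_force: [2.5, 0.8, 3.7]
opening: 0.0373
tool_pos: [0.5926, -0.2108, 0.4041]
contact_force: [0.7, -0.8, 1.4]
t 31.1 rot [ 0.009   0.0044 -0.0002] then move [ 0.2757 -0.1338  0.1041]
```

```bash
echo '[{"xyz": [0.034, -0.0165, 0]}, {"xyz": [0.034, -0.0165, 0]}, {"xyz": [0.034, -0.0165, 0]}, {"xyz": [0.034, -0.0165, 0]}, {"xyz": [0.034, -0.0165, 0]}, {"xyz": [0.034, -0.0165, 0]}, {"xyz": [0.034, -0.0165, 0]}, {"xyz": [0.034, -0.0165, 0]}]' | python3 drive.py 0.0 15| grep -E "pos"
echo '[{"xyz": [0, 0, 0.02]}, {"xyz": [0, 0, 0.02]}, {"xyz": [0, 0, 0.02]}, {}, {}, {}]' | python3 drive.py | grep -E "pos|opening"
python3 - <<'E'
from h import *
shot('wrist','w10');shot('scene','s10');shot('top','t10')
a=cv2.resize(cv2.imread('pics/w10.png')[:280],(400,200))
b=cv2.resize(cv2.imread('pics/s10.png')[70:390,100:370],(400,474),interpolation=cv2.INTER_CUBIC)
d=cv2.imread('pics/t10.png')[160:290,170:450]; d=cv2.resize(d,(400,186),interpolation=cv2.INTER_CUBIC)
cv2.imwrite('pics/w10b.png',np.hstack([np.vstack([a,d,np.zeros((88,400,3),np.uint8)]),b]))
go(.4604,.066,.240,1.565)
E
```

```text
tool_pos: [0.4605, 0.0635, 0.3978]
tool_pos: [0.4622, 0.062, 0.3386]
opening: 0.0001
t 32.42 rot [ 0.0022  0.     -0.0006] then move [ 0.0041 -0.0018  0.0988]
```

View pics/w10b.png

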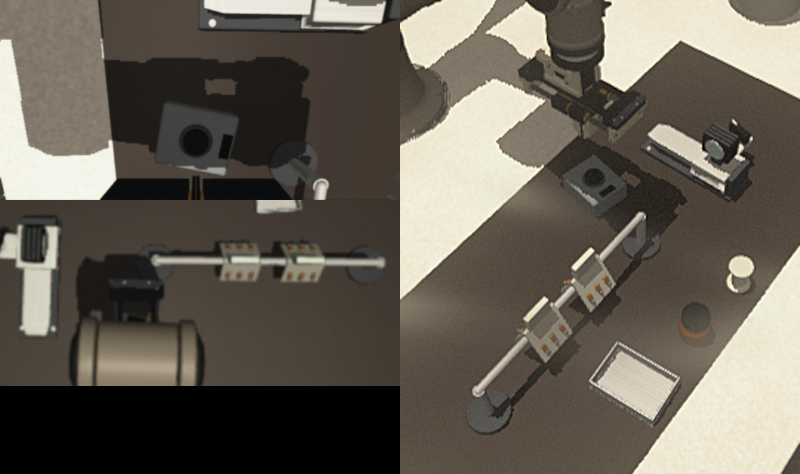

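```bash
python3 -c "
from h import *
w=load('w10');p=ray(w,273.5,197,.052);print(p)
go(p[0],p[1],.240,1.565)"
```

```text
[0.46181304 0.06944508 0.052     ]
t 32.42 rot [ 0.0022  0.     -0.0006] then move [ 0.0075 -0.0004  0.0988]
```

```bash
echo '[{"xyz": [0.0055, -0.001, 0.02]}, {"xyz": [0, 0, 0.03]}, {"xyz": [0, 0, 0.03]}, {"xyz": [0, 0, 0.01]}, {}, {}, {}]' | python3 drive.py | grep -E "pos|contact"
echo '[{"xyz": [0, 0, 0.006]}, {"xyz": [0, 0, 0.006]}, {}, {}, {}]' | python3 drive.py | grep -E "pos|contact"
```

```text
tool_pos: [0.4616, 0.0675, 0.249]
contact_force: [0.8, -0.3, -0.7]
tool_pos: [0.4609, 0.0676, 0.2358]
contact_force: [-0.3, -0.0, -0.9]
```

```bash
for i in 1 2 3 4 5 6; do echo '[{"xyz": [0, 0, 0.001]}, {}, {}]' | python3 drive.py | grep -E "pos|contact"; done
```

```text
tool_pos: [0.4609, 0.0676, 0.2348]
contact_force: [-0.1, -0.5, -0.3]
tool_pos: [0.4609, 0.0676, 0.2337]
contact_force: [-0.1, -0.1, -0.3]
tool_pos: [0.4609, 0.0676, 0.2326]
contact_force: [0.2, -0.4, -0.8]
tool_pos: [0.4609, 0.0676, 0.2317]
contact_force: [-0.6, -0.7, 0.6]
tool_pos: [0.4609, 0.0676, 0.2307]
contact_force: [-1.4, -0.7, -0.2]
tool_pos: [0.4609, 0.0677, 0.2299]
contact_force: [-1.3, 0.5, 4.5]
```

```bash
for i in 1 2 3; do echo '[{"xyz": [0, 0, 0.001]}, {}, {}]' | python3 drive.py | grep -E "pos|contact"; done
```

```text
tool_pos: [0.4609, 0.0676, 0.2289]
contact_force: [-1.4, 0.2, 5.5]
tool_pos: [0.4609, 0.0676, 0.2279]
contact_force: [-2.7, 0.8, 5.1]
tool_pos: [0.4609, 0.0676, 0.2268]
contact_force: [-1.7, -0.2, 4.6]
```

```bash
echo '[{"xyz": [0, 0, 0.001]}, {}, {}]' | python3 drive.py | grep -E "pos|contact"
echo '[{"xyz": [0, 0, 0.0005]}, {}, {}]' | python3 drive.py | grep -E "pos|contact"
echo '[{"xyz": [0, 0, -0.01]}, {"xyz": [0, 0, -0.02]}, {"xyz": [0, 0, -0.03]}, {"xyz": [0, 0, -0.03]}, {"xyz": [0, 0, -0.03]}, {}, {}, {}]' | python3 drive.py | grep -E "time|pos|contact"
python3 - <<'E'
from h import *
shot('scene','s11')
a=cv2.imread('pics/s10.png').astype(int);b=cv2.imread('pics/s11.png').astype(int)
d=np.abs(a-b).max(2)
print('bar/saddle region changed px',(d[230:390,100:270]>40).sum(),'carriage/rail',(d[140:215,270:350]>40).sum())
E
```

```text
tool_pos: [0.4609, 0.0676, 0.2257]
contact_force: [0.4, -0.3, 2.9]
tool_pos: [0.4609, 0.0676, 0.2252]
contact_force: [-0.7, 0.4, 3.4]
time: 36.83
tool_pos: [0.4605, 0.0676, 0.3445]
contact_force: [0.3, 0.0, -1.2]
bar/saddle region changed px 0 carriage/rail 20
```

```bash
python3 -c "
from cell import robot, eyes
print(robot.hand_in())"
```

```text
the job is handed in; nothing more can be done
None
```

I handed the job in at about 37 s and the hand-in returned no verdict: the carriage is home against the stop with its knob turned about 3.4 rad clockwise, both saddles on the bench hang on the bar, and the key was pressed just past its click (about 5 mm) and released.

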